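# Index the sample changer to the third click and hold it

## Task

Someone left the sample changer part-way round. Turn its knob anticlockwise (seen from above) back to the home end stop, then clockwise, counting the clicks, to the third click, so that the third sample (the copper disc) sits under the reading head, never running on to the fourth. Finish with the gripper still holding the knob there, still and firmly pinched, and leave the things lying around the changer where they are.

Things in the scene. Friction and masses are not known exactly. Their poses are not given: they have to be found in the camera images.
- indexer: Sample changer, fixed: aluminium base 200 x 130 x 12 mm; grey turning plate (122 mm across, top 36 mm up) with 13 mm sample discs 20 degrees apart: white (home), dark steel, brass, copper, blue, green. Origin on the worktop under the turning axis, z up, x to the reading head, a black arm over the rim at +x, top 68 mm up. Detent block at -x, 32 mm high. Only the knob stands higher than 68 mm.
- knob_grip (a point): Centre of the knob's black upright grip bar, on the vertical turning axis, 108 mm above the worktop. Bar 44 mm long (this point's x), 12 mm thick (its y), 32 mm high (92 to 124 mm above the worktop); white line on top over the +x half. On a 30 mm collar and 18 mm shaft. Turns with the knob; at home its x points to the reading head.
- reading_head (a point): Lower end of the reading head's lens (diameter 14 mm), 50 mm from the turning axis, 8 mm above the plate.
- knob (a joint): Knob and plate angle in rad: 0 at the home end stop (white disc under the head), growing clockwise from above. A sprung ball clicks into a notch every 20 degrees: first click 0.349, second 0.698, third 1.047, fourth 1.396, fifth 1.745; far end 1.90. About 0.1 to 0.2 N m leaves a notch; past half-way it is drawn into the next. Stays in a notch if let go. Starts in the first or second.
- petri_dish_mid (a point): Centre of a loose petri dish, 92 mm diameter, 15 mm high, left of the changer: leave it alone.
- meter_mid (a point): Centre of a loose handheld multimeter lying on its back, 142 x 68 x 43 mm, right of the changer: leave it alone.
- vial_mid (a point): Centre of a loose standing sample vial with black cap, diameter 19 mm, 58 mm high, left of the changer: leave it alone.
- tape_roll_mid (a point): Centre of a loose roll of amber film tape lying flat, diameter 64 mm, 13 mm high, right of the changer: leave it alone.

How it is judged:
By the outcome, as a careful person would: the job done as asked, in the order asked, and still so for the second after the job is handed in, while the arm keeps its last pose, push and grip.
It also fails if it takes over 48 s, if anything falls off the work surface, if the arm or the gripper's body presses on something with over 40 N, if the wrist force passes 120 N, or if a joint passes its speed limit or range.

## Robot

A 6-joint arm with a two-finger parallel gripper is mounted at the origin on a cart in front of the work surface, level with it; the furniture and walls round the work are solid. World frame = base frame: x ahead of the robot, y to its left, z up, the work surface at z = 0. Lengths are in mm, angles in rad, forces in N, time in s.
With the tool pointing down it reaches from about 350 to 925 mm from the base axis. Payload 6.4 kg.
Tool frame: the origin (TCP) lies at the very end of the fingers, on their centre line; the grasp point (between the pads) lies 19 mm behind it; z points along the fingers, y is the direction in which the jaws open and shut (so a half turn about z gives the same grasp; the last joint's range is limited). The gripper opens to 94 mm and grips with 3 to 60 N. Pads are 16 mm wide; open, the fingers measure 119 mm over their backs; the gripper's body (75 mm by 177 mm) begins 78 mm behind the grasp point.
Start: joints at [-0.174, 0.245, 1.558, -0, 1.339, -0.174], TCP at [650.011, 0.004, 205.455] pointing down, gripper open.
Joint ranges: [-3.13, 3.13], [-1.02, 2.26], [0.13, 2.54], [-0.95, 4.09], [0.21, 2.88], [-2.74, 2.74]. Speed limits (rad/s): [2.57, 2.57, 3.14, 3.14, 3.14, 3.14].

## Interface

Orientations are given as a unit quaternion [w, x, y, z].
In Python, from workcell import state, camera, job_done gives the robot as it stands.
- The arm moves only by the tool jog_arm, never from a script. Its argument "rows" is one flat list of numbers, 4 for each row, row after row: the shift along the world's x, y, z scaled (see below), then the turn about the world's z scaled (see below). A call has exactly 8 rows; each row is the pose to reach, as a shift and turn from the pose commanded when the call began; what a row does not reach only later rows make up. The controller multiplies each number of a shift by 0.15 m and each number of a turn by 30 degrees. A row lasts 1/12 s, in which the tool goes at most 41.7 mm and 7.16 degrees, less where a joint would pass 70% of its speed; a pose out of reach is approached as far as the arm can. A call with a number of a shift or a turn outside -1 to 1 is refused whole. A call with a gripper value outside its range is refused whole. "jaw" is the gripper's target within -1 to 1 (fully open at 1, half-way at 0, shut at -1), set as the call begins (left out, the last holds). The fingers move at their own pace and stop on an object; the grip force is fixed at half the most. Time passes only in rows, so rows that repeat a pose let the fingers close, or fill a call up. It gives the time, the measured TCP pose, the force and the opening at its end, in the units of the state.
- state(): the state, without advancing time (a new reading comes with each control period).
- camera(name): name is "scene" or "side" or "wrist"; returns a dict with "pixels" (480x640x3 uint8, blue, green, red), "K" (3x3 intrinsics, pixels), "R" (3x3) and "t" (3): a world point X has camera coordinates R X + t; the wrist camera has in their place "hand_eye" (4x4, takes a point from camera to tool coordinates, whose origin is the TCP and whose axes are the flange's). Camera axes: x right, y down, z forward; pixel columns grow to the right and rows downward; lengths in mm; the calibration is good to about 2 mm. A picture is of the moment at which its call begins: read the wrist's pose just before it. There is no depth.
- job_done(): hands the job in, once; it reports no verdict.
The state is a dict: "clock": time; "joint_pos": joint angles; "qvel": joint speeds; "effort": joint torques, N m; "eef_pos": TCP position; "tool_rot": TCP orientation; "force": force on the tool from outside, world axes, zero at the start; "ft_torque": the same for the moment, N m; "gripper_width": finger opening in mm.
Only numpy, scipy, OpenCV 4.12 (cv2) and the standard library are available. Lean on these libraries where they do the work, as an engineer would, in place of code of your own. Each camera call takes 0.05 s, during which the arm holds its last target.

## Working session

There is one attempt and no reset: what is moved stays moved. The work goes in short steps, Python scripts to look and compute and a tool call to move; the robot and the scene stay as the last step left them, time stands still between calls to the robot, and variables do not carry over. Pictures are saved under pics/ and viewed, and the job is handed in when it is done.

Besides the shell and the picture viewer there is one more tool, called after "Emit:" in YAML: its name, and indented under it one key for each argument. jog_arm: Moves the arm, as the interface text tells. Shifts and turns lie within -1 to 1; 1 stands for 0.15 m of shift or 30 degrees of turn. Its arguments: {"type":"object","properties":{"rows":{"type":"array","items":{"type":"number"}},"jaw":{"type":"number"}},"required":["rows"]}

```bash
ls; mkdir -p pics
python3 - <<'E'
from workcell import state, camera
import cv2, numpy as np, pickle
s=state(); print(s)
d={}
for n in ("scene","side","wrist"):
    c=camera(n); d[n]=c; cv2.imwrite(f"pics/{n}0.png",c["pixels"]); print(n,{k:np.round(v,3).tolist() for k,v in c.items() if k!="pixels"})
pickle.dump(d,open("c0.pkl","wb"))
E
```

```text
pics
{'clock': 0.0, 'joint_pos': array([-1.74123364e-01,  2.45763579e-01,  1.55898790e+00, -1.21879777e-05,
        1.33867723e+00, -1.74106675e-01]), 'qvel': array([-1.00631445e-03, -1.43693187e-03, -5.57832789e-04, -2.40147492e-03,
        3.88376947e-05,  7.70769289e-04]), 'effort': array([ 8.38778797e-04, -4.15839279e+01, -3.14599335e+01,  6.84806099e-02,
        3.33599187e-02, -1.41738678e-04]), 'eef_pos': array([6.49414818e+02, 9.02876844e-02, 2.04391686e+02]), 'tool_rot': array([-7.48383807e-04,  7.07111389e-01,  7.07101578e-01, -5.31730629e-04]), 'force': array([0.07161758, 0.99328737, 0.52332922]), 'ft_torque': array([-0.05217458, -0.05672666,  0.00075151]), 'gripper_width': 93.79162140098977}
scene {'K': [[554.816, 0.0, 323.086], [0.0, 554.816, 228.461], [0.0, 0.0, 1.0]], 'R': [[-0.824, -0.566, 0.011], [-0.327, 0.46, -0.825], [0.462, -0.684, -0.565]], 't': [453.706, 215.909, 1097.723]}
side {'K': [[527.736, 0.0, 312.549], [0.0, 527.736, 239.788], [0.0, 0.0, 1.0]], 'R': [[0.923, 0.385, 0.012], [0.266, -0.615, -0.742], [-0.278, 0.688, -0.67]], 't': [-502.732, -30.993, 1457.361]}
wrist {'K': [[360.76, 0.0, 323.912], [0.0, 360.76, 241.314], [0.0, 0.0, 1.0]], 'hand_eye': [[-0.0, -0.964, -0.268, 78.201], [1.0, 0.0, -0.0, -0.544], [0.0, -0.268, 0.964, -179.881], [0.0, 0.0, 0.0, 1.0]]}
```

View pics/scene0.png

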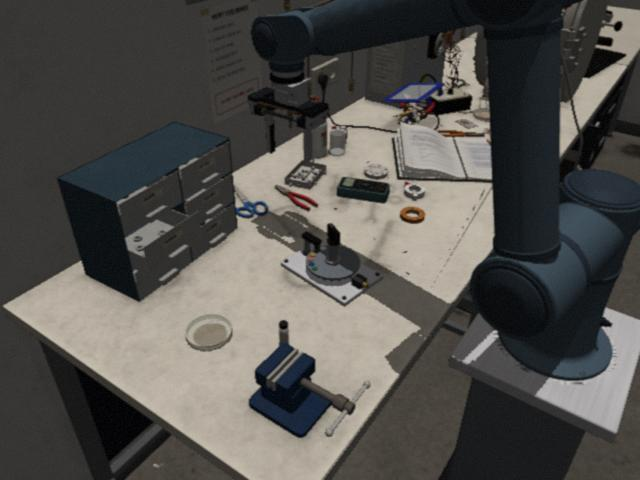

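View pics/side0.png

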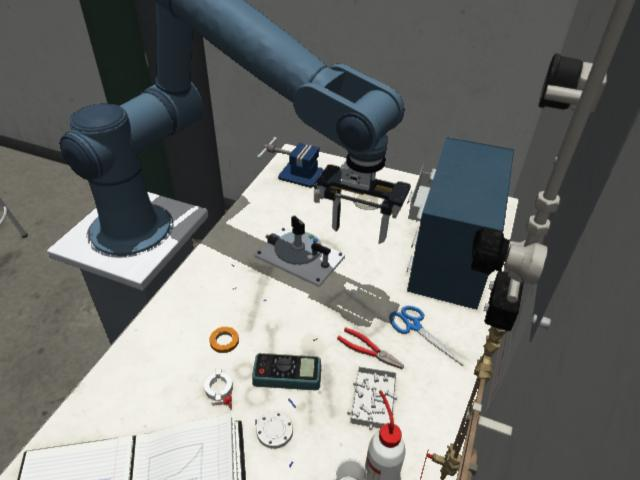

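View pics/wrist0.png

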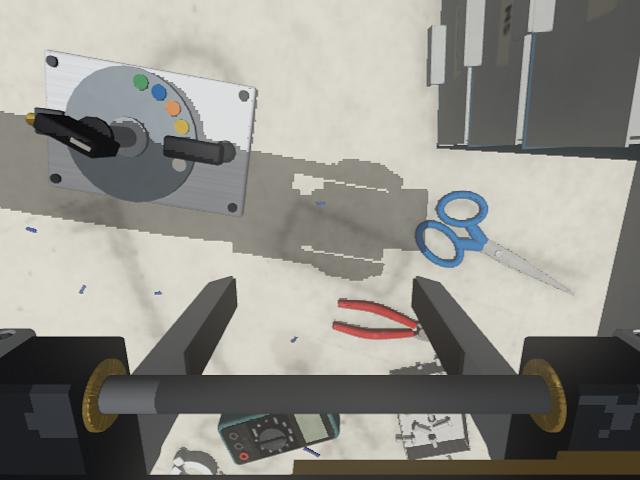

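The wrist view shows the changer at left: plate about (132,133), head at about (225,152), white disc just clockwise of the head at (179,163) and brass at (181,127). The knob is therefore probably in the first notch. I'll measure it next.

```bash
cat > h.py <<'E'
import numpy as np, cv2, pickle
from scipy.spatial.transform import Rotation as Ro
def Rt(q): return Ro.from_quat([q[1],q[2],q[3],q[0]]).as_matrix()
def wray(c,s,uv):
    H=c["hand_eye"]; T=np.eye(4); T[:3,:3]=Rt(s["tool_rot"]); T[:3,3]=s["eef_pos"]; M=T@H
    uv=np.atleast_2d(uv).astype(float)
    d=np.c_[uv,np.ones(len(uv))]@np.linalg.inv(c["K"]).T@M[:3,:3].T
    return M[:3,3],d
def sray(c,uv):
    uv=np.atleast_2d(uv).astype(float)
    d=np.c_[uv,np.ones(len(uv))]@np.linalg.inv(c["K"]).T@c["R"]
    return -c["R"].T@c["t"],d
def onz(o,d,z): return o+d*((z-o[2])/d[:,2])[:,None]
E
python3 - <<'E'
from h import *
from workcell import state
s=state(); d=pickle.load(open("c0.pkl","rb")); c=d["wrist"]
cv2.imwrite("pics/wz.png",cv2.resize(c["pixels"][30:230,10:270],None,fx=3,fy=3,interpolation=cv2.INTER_CUBIC))
screws=[(52.5,61.5),(244,96),(55.5,178.5),(233,208)]
P=onz(*wray(c,s,screws),12); print(P.round(1), P.mean(0))
discs=dict(green=(141,82),blue=(159,92.5),copper=(173.5,108.5),brass=(181.5,127),white=(179,165))
D=onz(*wray(c,s,list(discs.values())),36); print(D.round(1))
A=np.c_[2*D[:,:2],np.ones(5)]; x=np.linalg.lstsq(A,(D[:,:2]**2).sum(1),rcond=None)[0]; cen=x[:2]
print("axis",cen,"r",np.sqrt(x[2]+cen@cen)); print(np.degrees(np.arctan2(*(D[:,:2]-cen).T[::-1])))
v=[P[1]-P[0],P[3]-P[2]]; print([np.degrees(np.arctan2(a[1],a[0])) for a in v])
for n in("scene","side"):
    im=d[n]["pixels"]; r=(slice(200,320),slice(250,400)); cv2.imwrite(f"pics/{n}z.png",cv2.resize(im[r],None,fx=5,fy=5,interpolation=cv2.INTER_CUBIC))
E
```

```text
[[392.7 150.7  12. ]
 [571.5 120.3  12. ]
 [373.8  41.5  12. ]
 [553.5  11.   12. ]] [472.87328394  80.90250871  12.        ]
[[485.1 129.3  36. ]
 [500.1 120.6  36. ]
 [511.7 107.   36. ]
 [517.3  90.9  36. ]
 [511.3  56.6  36. ]]
axis [467.82565587  82.03706791] r 50.323330866111725
[ 69.94382458  50.03240697  29.65579973  10.20382378 -30.37034112]
[np.float64(-9.652701539473698), np.float64(-9.63352650464784)]
```

View pics/wz.png

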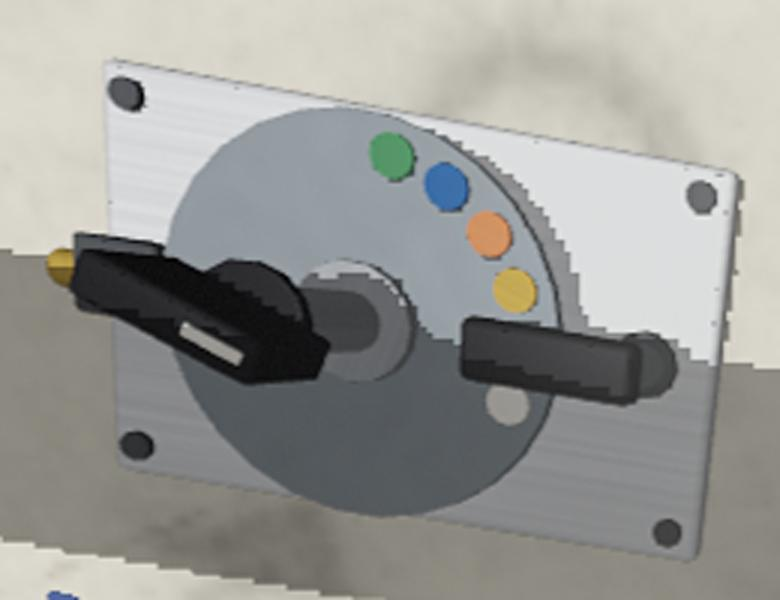

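View pics/scenez.png

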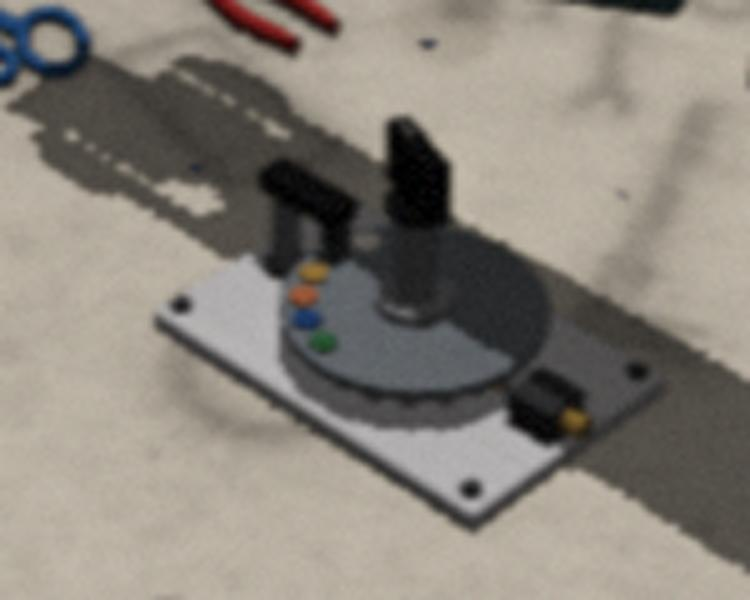

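View pics/sidez.png

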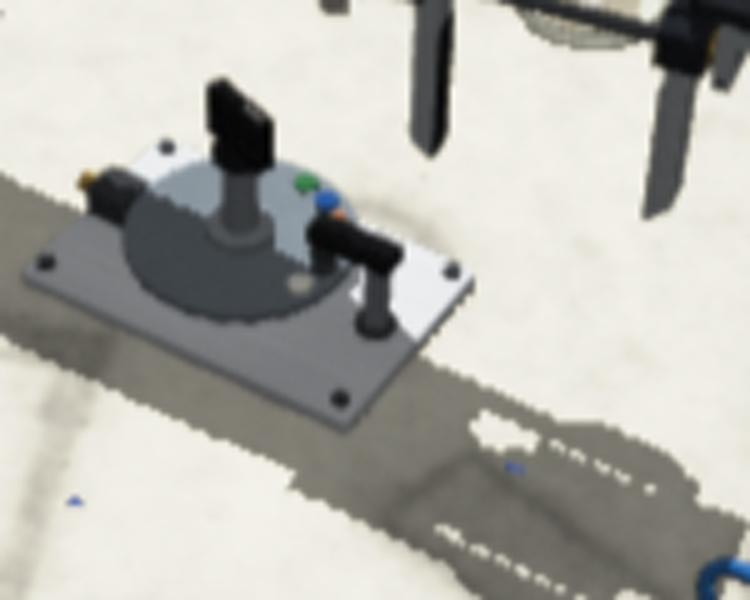

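Measured: axis ≈ (468, 82), base yaw ≈ -9.7°, white disc at -30.4°. The knob is in the first notch and the bar lies at about -29.7°. I'll move above it and turn the tool to match.

Emit:
jog_arm:
  rows: [-0.15, 0.08, 0, 0.2, -0.35, 0.2, 0, 0.4, -0.55, 0.3, 0, 0.6, -0.75, 0.42, 0, 0.8, -0.9, 0.5, 0, 1, -1, 0.55, 0, 1, -1, 0.55, 0, 1, -1, 0.55, 0, 1]
  jaw: 1

```text
clock: 0.82
eef_pos: [499.9, 82.7, 205.5]
tool_rot: [0.0, 0.5, 0.866, 0.0]
force: [0.6, 0.7, -0.1]
gripper_width: 93.9
```

Emit:
jog_arm:
  rows: [-0.1, 0, 0, 0.2, -0.21, 0, 0, 0.4, -0.21, 0, 0, 0.6, -0.21, 0, 0, 0.8, -0.21, 0, 0, 1, -0.21, 0, 0, 1, -0.21, 0, 0, 1, -0.21, 0, 0, 1]

```text
clock: 1.48
eef_pos: [469.1, 82.1, 205.4]
tool_rot: [-0.0, 0.26, 0.966, -0.0]
force: [-0.9, 1.0, 0.3]
gripper_width: 94.2
```

Run:
```python
from h import *
from workcell import state,camera
s=state(); c=camera("wrist"); pickle.dump((s,c),open("c1.pkl","wb")); cv2.imwrite("pics/w1.png",c["pixels"]);print(s["eef_pos"],Rt(s["tool_rot"]).round(3),s["joint_pos"],s["clock"],s["force"],s["ft_torque"])
```

```text
[469.06964975  82.12875905 205.4264225 ] [[-0.865  0.503 -0.   ]
 [ 0.503  0.865 -0.   ]
 [ 0.    -0.    -1.   ]] [-6.53503306e-02 -1.75572320e-01  1.98986793e+00 -5.33819016e-05
  1.32739513e+00 -1.10963452e+00] 1.4833 [-0.93050691  0.99709961  0.29389903] [ 0.08160102 -0.0721739   0.02706468]
```

View pics/w1.png

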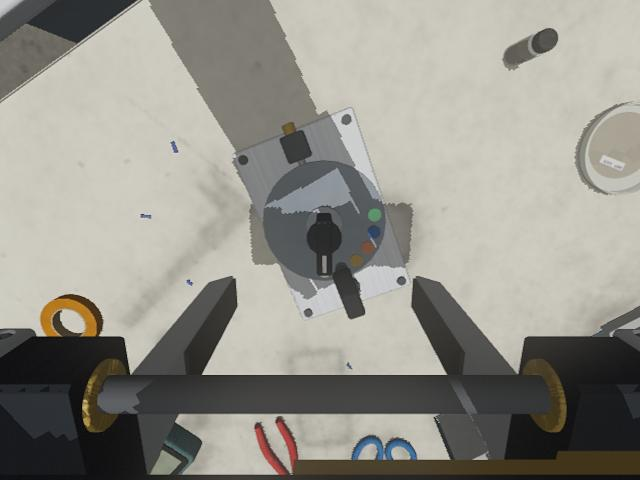

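Run:
```python
from h import *
s,c=pickle.load(open("c1.pkl","rb"))
im=c["pixels"]; z=im[140:330,230:420]; cv2.imwrite("pics/w1z.png",cv2.resize(np.clip(z.astype(float)*2,0,255).astype(np.uint8),None,fx=3,fy=3,interpolation=cv2.INTER_CUBIC))
P=onz(*wray(c,s,[(243,160),(347,119),(308,313),(403,281)]),12); print(P.round(1))
D=onz(*wray(c,s,[(375,215),(374,231.5),(368,248),(357,260.5)]),36)
A=np.c_[2*D[:,:2],np.ones(4)]; x=np.linalg.lstsq(A,(D[:,:2]**2).sum(1),rcond=None)[0]; print(x[:2],np.sqrt(x[2]+x[:2]@x[:2]))
print(onz(*wray(c,s,[(318,240),(324,275),(330,240),(324,212)]),124).round(1))
```

```text
[[375.9  41.7  12. ]
 [394.4 151.8  12. ]
 [554.7  11.4  12. ]
 [574.3 122.4  12. ]]
[467.8624998   80.44478816] 52.934870014950384
[[460.6  81.8 124. ]
 [487.1  71.6 124. ]
 [465.2  89.6 124. ]
 [444.5  96.4 124. ]]
```

View pics/w1z.png

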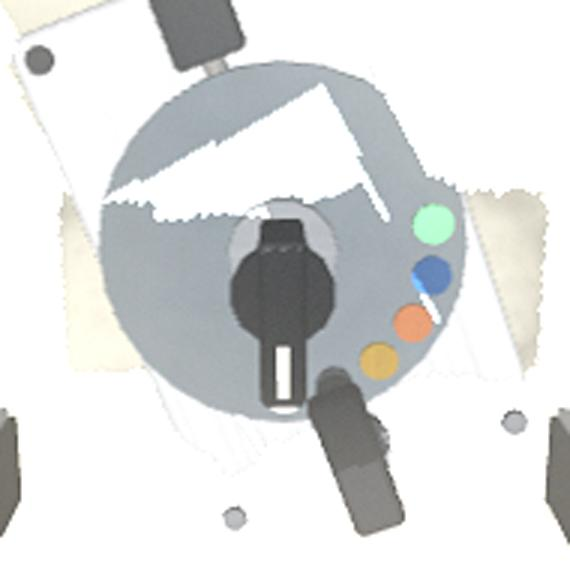

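Run:
```python
from h import *
s,c=pickle.load(open("c1.pkl","rb"))
Q=onz(*wray(c,s,[(324.5,222.7),(324.5,274.3),(317,248.5),(332,248.5),(324.5,248.5)]),124);print(Q.round(1),np.linalg.norm(Q[0]-Q[1]),np.linalg.norm(Q[2]-Q[3]),np.degrees(np.arctan2(*(Q[1]-Q[0])[1::-1])))
print(onz(*wray(c,s,[(324.7,237.3)]),92))
```

```text
[[451.6  92.7 124. ]
 [486.8  72.2 124. ]
 [466.   77.7 124. ]
 [471.7  87.5 124. ]
 [468.9  82.6 124. ]] 40.72913143397685 11.339802978304808 -30.148037620476913
[[468.76695467  82.98839086  92.        ]]
```

The bar centre by its top face is (468.9, 82.6) with axis -30.1°, and the tool is already over it. Next I'll descend to TCP z ≈ 97, above the collar.

Emit:
jog_arm:
  rows: [0, 0, -0.12, 0, 0, 0, -0.25, 0, 0, 0, -0.4, 0, 0, 0, -0.52, 0, 0, 0, -0.62, 0, 0, 0, -0.68, 0, 0, 0, -0.72, 0, 0, 0, -0.72, 0]

```text
clock: 2.2
eef_pos: [468.0, 82.5, 96.5]
tool_rot: [-0.001, 0.259, 0.966, -0.0]
force: [0.3, 0.6, 0.1]
gripper_width: 93.9
```

Emit:
jog_arm:
  rows: [0, 0, 0, 0, 0, 0, 0, 0, 0, 0, 0, 0, 0, 0, 0, 0, 0, 0, 0, 0, 0, 0, 0, 0, 0, 0, 0, 0, 0, 0, 0, 0]
  jaw: -1

```text
clock: 2.87
eef_pos: [468.5, 82.5, 97.5]
tool_rot: [0.0, 0.259, 0.966, 0.0]
force: [0.6, -1.0, -0.5]
gripper_width: 43.8
```

Emit:
jog_arm:
  rows: [0, 0, 0, 0, 0, 0, 0, 0, 0, 0, 0, 0, 0, 0, 0, 0, 0, 0, 0, 0, 0, 0, 0, 0, 0, 0, 0, 0, 0, 0, 0, 0]

```text
clock: 3.53
eef_pos: [468.4, 82.4, 97.4]
tool_rot: [-0.0, 0.259, 0.966, -0.0]
force: [-0.7, -1.6, 0.1]
gripper_width: 12.0
```

```bash
cat > look.py <<'E'
import sys
from h import *
from workcell import state,camera
n=sys.argv[1]; s=state(); c=camera("wrist"); pickle.dump((s,c),open(n+".pkl","wb")); cv2.imwrite(f"pics/{n}.png",cv2.convertScaleAbs(c["pixels"][:,100:560],alpha=1.7))
M=Rt(s["tool_rot"]); print(s["clock"],s["eef_pos"].round(1),"yaw",np.degrees(np.arctan2(M[1,1],M[0,1])).round(2),"F",s["force"].round(1),"T",s["ft_torque"].round(3),s["gripper_width"])
E
python3 look.py w2
```

```text
3.5333 [468.4  82.4  97.4] yaw 60.01 F [-0.7 -1.6  0.1] T [-0.03   0.015  0.094] 11.979446587868019
```

View pics/w2.png

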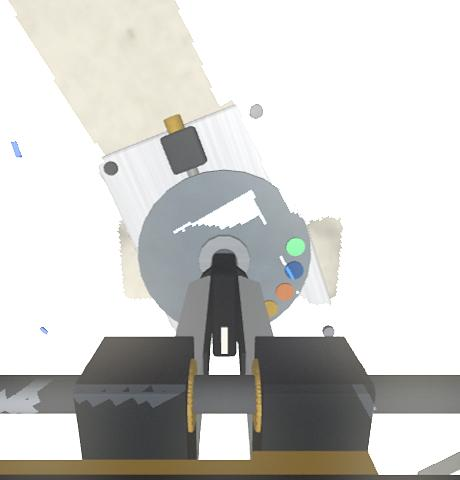

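The bar is gripped (12.0 mm opening, low forces). Next I'll turn anticlockwise to home.

Emit:
jog_arm:
  rows: [0, 0, 0, 0.1, 0, 0, 0, 0.2, 0, 0, 0, 0.3, 0, 0, 0, 0.4, 0, 0, 0, 0.5, 0, 0, 0, 0.6, 0, 0, 0, 0.68, 0, 0, 0, 0.68]

```text
clock: 4.25
eef_pos: [468.4, 82.1, 97.4]
tool_rot: [-0.0, 0.084, 0.997, -0.0]
force: [-2.3, -2.3, 1.1]
gripper_width: 11.6
```

```bash
python3 look.py w3
```

```text
4.25 [468.4  82.1  97.4] yaw 80.42 F [-2.3 -2.3  1.1] T [-0.329  0.064 -0.022] 11.58783300659859
```

Emit:
jog_arm:
  rows: [0, 0, 0, 0.02, 0, 0, 0, 0.04, 0, 0, 0, 0.06, 0, 0, 0, 0.08, 0, 0, 0, 0.1, 0, 0, 0, 0.1, 0, 0, 0, 0.1, 0, 0, 0, 0.1]

```text
clock: 4.97
eef_pos: [468.4, 82.2, 97.5]
tool_rot: [-0.0, 0.058, 0.998, -0.0]
force: [-2.5, -4.6, 1.9]
gripper_width: 12.4
```

```bash
python3 look.py w4
```

```text
4.9667 [468.4  82.2  97.5] yaw 83.36 F [-2.5 -4.6  1.9] T [-0.781  0.371 -0.658] 12.393679947600067
```

View pics/w4.png

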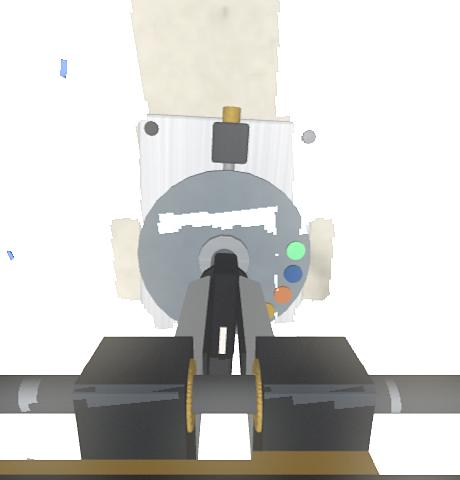

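```bash
cat > disc.py <<'E'
import sys
from h import *
s,c=pickle.load(open(sys.argv[1]+".pkl","rb")); hsv=cv2.cvtColor(c["pixels"],cv2.COLOR_BGR2HSV)
ax=np.array([468.6,82.3]); base=-9.65
for n,(lo,hi),off in(("copper",(5,16),60),("blue",(100,120),80),("green",(50,85),100)):
    m=cv2.inRange(hsv,(lo,90,60),(hi,255,255)); k,_,st,ce=cv2.connectedComponentsWithStats(m)
    for i in range(1,k):
        if st[i,4]<60: continue
        p=onz(*wray(c,s,[ce[i]]),36)[0,:2]-ax; r=np.linalg.norm(p)
        if 44<r<56: print(n,st[i,4],"r",r.round(1),"knob deg",round(off+base-np.degrees(np.arctan2(p[1],p[0])),2))
E
for n in c1 w2 w3 w4; do echo $n; python3 disc.py $n;done
```

```text
c1
copper 120 r 50.6 knob deg 20.37
blue 125 r 50.1 knob deg 20.64
green 112 r 50.1 knob deg 20.59
w2
copper 241 r 50.5 knob deg 20.68
blue 250 r 50.3 knob deg 20.95
green 253 r 50.1 knob deg 20.87
w3
copper 247 r 50.6 knob deg 0.67
blue 251 r 50.4 knob deg 0.81
green 254 r 50.1 knob deg 0.83
w4
copper 238 r 50.6 knob deg 0.52
blue 251 r 50.4 knob deg 0.83
green 251 r 50.1 knob deg 0.85
```

Home stop confirmed: an extra 3° of turn raised the moment to 0.66 N m while the plate stayed at 0°. Next I'll turn clockwise one click at a time.

Emit:
jog_arm:
  rows: [0, 0, 0, -0.12, 0, 0, 0, -0.24, 0, 0, 0, -0.36, 0, 0, 0, -0.48, 0, 0, 0, -0.6, 0, 0, 0, -0.7, 0, 0, 0, -0.77, 0, 0, 0, -0.77]

```text
clock: 5.68
eef_pos: [468.5, 82.5, 97.4]
tool_rot: [0.0, 0.256, 0.967, -0.0]
force: [-1.6, -3.1, 1.8]
gripper_width: 11.7
```

```bash
python3 look.py w5; python3 disc.py w5
```

```text
5.6833 [468.5  82.5  97.4] yaw 60.34 F [-1.6 -3.1  1.8] T [-0.545  0.227  0.021] 11.66127010569939
copper 240 r 50.6 knob deg 20.74
blue 256 r 50.4 knob deg 20.86
green 254 r 50.1 knob deg 20.87
```

Emit:
jog_arm:
  rows: [0, 0, 0, -0.1, 0, 0, 0, -0.2, 0, 0, 0, -0.3, 0, 0, 0, -0.4, 0, 0, 0, -0.5, 0, 0, 0, -0.6, 0, 0, 0, -0.67, 0, 0, 0, -0.67]

```text
clock: 6.4
eef_pos: [468.7, 82.7, 97.5]
tool_rot: [0.0, 0.421, 0.907, 0.0]
force: [0.5, -2.6, 0.9]
gripper_width: 12.0
```

```bash
python3 look.py w6; python3 disc.py w6
```

```text
6.4 [468.7  82.7  97.5] yaw 40.26 F [ 0.5 -2.6  0.9] T [-0.353  0.091  0.044] 12.017103844192885
copper 241 r 50.7 knob deg 40.76
blue 251 r 50.5 knob deg 40.84
green 256 r 50.1 knob deg 40.89
```

First and second clicks reached. Now the third.

Emit:
jog_arm:
  rows: [0, 0, 0, -0.1, 0, 0, 0, -0.2, 0, 0, 0, -0.3, 0, 0, 0, -0.4, 0, 0, 0, -0.5, 0, 0, 0, -0.6, 0, 0, 0, -0.66, 0, 0, 0, -0.66]

```text
clock: 7.12
eef_pos: [469.0, 82.9, 97.5]
tool_rot: [0.0, 0.57, 0.821, 0.001]
force: [1.8, 0.6, -1.8]
gripper_width: 11.9
```

Emit:
jog_arm:
  rows: [0, 0, 0, 0, 0, 0, 0, 0, 0, 0, 0, 0, 0, 0, 0, 0, 0, 0, 0, 0, 0, 0, 0, 0, 0, 0, 0, 0, 0, 0, 0, 0]

```text
clock: 7.78
eef_pos: [468.9, 82.8, 97.5]
tool_rot: [0.0, 0.571, 0.821, 0.001]
force: [4.1, 1.5, -4.6]
gripper_width: 11.9
```

```bash
python3 look.py w7; python3 disc.py w7
python3 - <<'E'
from h import *
from workcell import camera
for n in("scene","side"):
    c=camera(n); cv2.imwrite(f"pics/{n}7.png",c["pixels"])
E
```

```text
7.7833 [468.9  82.8  97.5] yaw 20.4 F [ 4.1  1.5 -4.6] T [ 0.385 -0.85   0.009] 11.935781991848835
copper 77 r 47.7 knob deg 57.84
blue 257 r 50.4 knob deg 60.8
green 259 r 50.2 knob deg 60.83
```

View pics/w7.png

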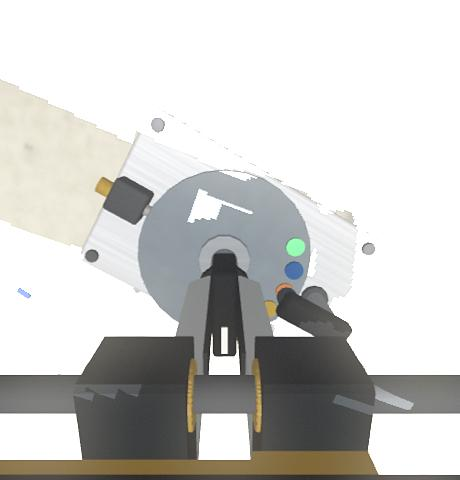

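View pics/side7.png

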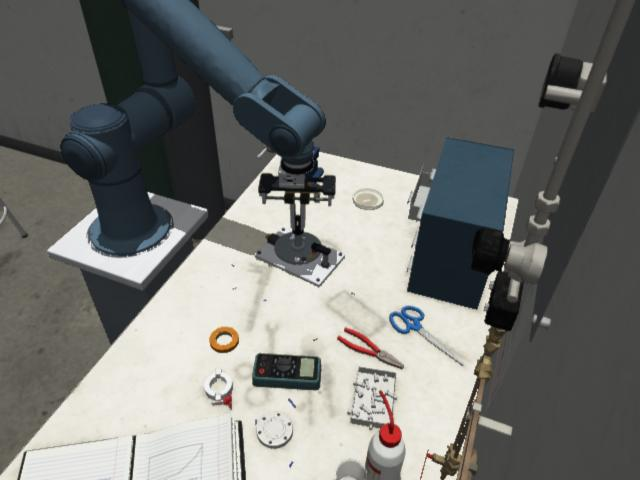

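View pics/scene7.png

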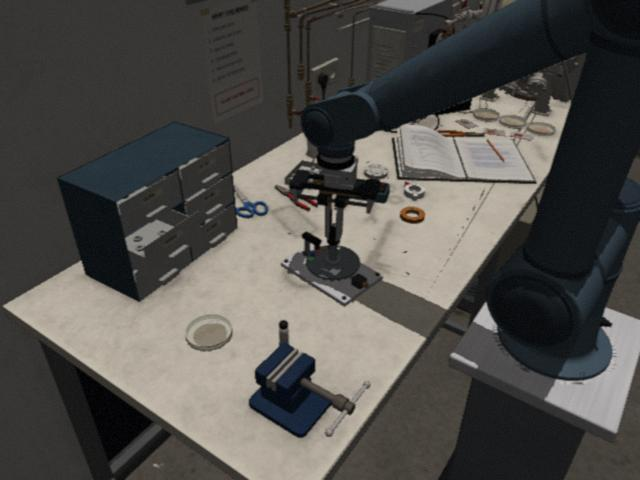

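The copper disc sits under the head at 60°, and the loose things haven't moved. The force reading grew slightly, so I'll hold for one more call to check it's steady.

Emit:
jog_arm:
  rows: [0, 0, 0, 0, 0, 0, 0, 0, 0, 0, 0, 0, 0, 0, 0, 0, 0, 0, 0, 0, 0, 0, 0, 0, 0, 0, 0, 0, 0, 0, 0, 0]

```text
clock: 8.6
eef_pos: [468.9, 82.8, 97.4]
tool_rot: [0.0, 0.571, 0.821, 0.001]
force: [4.7, 3.0, -5.0]
gripper_width: 11.8
```

```bash
python3 look.py w8; python3 disc.py w8; python3 -c "
from workcell import state;print(abs(state()['qvel']).max())"
```

```text
8.6 [468.9  82.8  97.4] yaw 20.4 F [ 4.7  3.  -5. ] T [ 0.439 -0.862 -0.076] 11.799464090044003
copper 77 r 47.7 knob deg 57.84
blue 257 r 50.4 knob deg 60.78
green 260 r 50.1 knob deg 60.78
0.0018813157325120729
```

Steady, with small forces. Handing in.

```bash
python3 -c "
from workcell import job_done;print(job_done())"
```

```text
the job is handed in; nothing more can be done
None
```

The job is handed in, at about 8.6 s on the clock: the knob is at the third click, with the copper disc under the reading head and the gripper still holding it. `job_done()` gives no verdict.

- **Start and home:** The knob started in the first notch. I turned it anticlockwise to the home stop. A further 3° of tool turn raised the moment to 0.66 N m while the plate stayed put.
- **Clicks:** I then turned it clockwise one click at a time. From the home stop at about 0.8°, the plate read about 20.8°, 40.8° and 60.8°. The steady 0.8° offset is my error in the base's direction. It never went near the fourth click.
- **Last checks:** The opening was 11.8 mm on the 12 mm bar and the arm was still (joint speeds under 0.002 rad/s). Force on the tool was about 7.5 N, and the turning moment on the knob was about 0.08 N m. By eye in the camera pictures, the dish, vial, multimeter and tape had not moved.
- **One disagreement:** The copper disc's own reading was 57.8°. The head mostly hides it at that point, so I relied on the blue and green discs, which both read 60.8°.

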